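# Push a freezer box down the reader lane

## Robot

A 6-joint arm with a two-finger parallel gripper is mounted at the origin on a cart in front of the work surface, level with it; the furniture and walls round the work are solid. World frame = base frame: x ahead of the robot, y to its left, z up, the work surface at z = 0. Lengths are in m, angles in rad, forces in N, time in s.
With the tool pointing down it reaches from about 0.4 to 0.825 m from the base axis. Payload 7 kg.
Tool frame: the origin (TCP) lies between the finger pads; the fingertips stand 22 mm ahead of it and the grasp point (between the pads) lies 3 mm ahead of it; z points along the fingers, y is the direction in which the jaws open and shut (so a half turn about z gives the same grasp; the last joint's range is limited). The gripper opens to 88 mm and grips with 3 to 60 N. Pads are 19 mm wide; open, the fingers measure 130 mm over their backs; the gripper's body (78 mm by 193 mm) begins 47 mm behind the grasp point.
Start: joints at [1.542, 0.359, 0.012, 0, -1.224, -0.288], TCP at [0.21, 0.641, 0.249] pointing down, gripper open.
Joint ranges: [-3.07, 3.07], [-1.43, 2.12], [-1.02, 1.25], [-3.03, 1.67], [-3.05, -0], [-3.03, 3.03]. Speed limits (rad/s): [2.39, 2.39, 3.01, 3.14, 3.14, 3.14].

## Interface

Orientations are given as [roll, pitch, yaw] about the fixed x, y, z axes, in that order (R = Rz(yaw) Ry(pitch) Rx(roll)).
In Python, from station import arm, optics gives the robot as it stands. The module is installed in compiled form; this text tells all that it offers.
- The arm moves only by the tool jog_arm, never from a script. Its argument "motion" is a list that holds one entry, the list of rows, each a list of 7 numbers: the shift along the tool's x, y, z in m, then the turn, a rotation vector about the tool's x, y, z in degrees, then the finger opening in m, from 0 to 0.0876. In form: [[[x, y, z, rx, ry, rz, grip], ...]]. A call has 1 to 8 rows; each row is the pose to reach, as a shift and turn from the pose measured when the call began, along the tool's axes at that moment; what a row does not reach only later rows make up. A row lasts 1/10 s, in which the tool goes at most 50 mm and 8.59 degrees, less where a joint would pass 70% of its speed; a pose out of reach is approached as far as the arm can. A call with a gripper value outside its range is refused whole. The fingers move at their own pace and stop on an object; "newtons" is the grip in N (left out, the last holds). Time passes only in rows, so rows that repeat a pose let the fingers close. It gives the time, the measured TCP pose, the force and the opening at its end, in the units of the state.
- arm.get_state(): the state, without advancing time (a new reading comes with each control period).
- optics.grab_frame(name): name is "scene" or "top" or "wrist"; returns the picture (480x640x3 uint8, red, green, blue); there is no depth.
- optics.camera_model(name): a dict with "mtx" (3x3 intrinsics, pixels), "D" ([k1, k2, p1, p2, k3] as OpenCV has them; the pictures are not rectified), "R" (3x3) and "t" (3): a world point X has camera coordinates R X + t; the wrist camera has in their place "mount" (4x4, takes a point from camera to tool coordinates, whose origin is the TCP and whose axes are the flange's). Camera axes: x right, y down, z forward; pixel columns grow to the right and rows downward; lengths in m; the calibration is good to about 2 mm. A picture is of the moment at which its call begins: read the wrist's pose just before it. camera_model takes no time and is no camera call.
- arm.job_done(): hands the job in, once; it reports no verdict.
The state is a dict: "t": time; "q": joint angles; "qd": joint speeds; "joint_efforts": joint torques, N m; "eef_pos": TCP position; "ee_rot": TCP orientation; "force": force on the tool from outside, world axes, zero at the start; "moment": the same for the moment, N m; "width": finger opening in m.
Only numpy, scipy, OpenCV 4.12 (cv2) and the standard library are available. Lean on these libraries where they do the work, as an engineer would, in place of code of your own. Each camera call takes 0.05 s, during which the arm holds its last target.

## Task

Push the square freezer box (blue base, white lid) that stands before the open mouth of the reader lane down the lane between the two aluminium guide rails until it stands fully home against the rubber bumpers of the reader at the far end of the lane, then take the hand away. Only push the box along the bench with the fingers, never lift or tip it, and let neither the box nor the robot touch either rail, since they carry sensing strips. Leave the tape roll, the small bottle and the stack of dishes where they are.

Things in the scene. Friction and masses are not known exactly. Their poses are not given: they have to be found in the camera images.
- freezer_box: the freezer box nearest the lane mouth (a like one at the back stays), blue base, white lid, 133 x 133 mm, 52 mm high, about 0.3 kg, loose; origin at the centre of its underside, axes along its sides. It starts on the open bench short of the mouth, 15 to 60 mm to the +x side of the lane's centre line, turned up to 0.25 rad from the lane. It slides on the bench under a few newtons.
- dock: fixed reader and lane: two guide rails, across their end a grey head 46 mm high, 193 mm wide. Origin on the bench, middle of the open mouth; y runs along the lane's middle from mouth to reader, x across, z up. No floor of its own (the box slides on the bench). 157 mm wide between the rails (12 mm spare on each side of the box), 237 mm long from the mouth to the bumpers.
- lane_end (a point): point in the middle of the lane's end, in the plane of the two rubber bumper strips (6 to 36 mm above the bench) that the box comes to stand against, 20 mm above the bench; axes as the dock. When the box is home its centre is 66.5 mm short of this point.
- rail_near: guide rail on the robot's side (the dock's -x side), aluminium bar 12 mm wide, 20 mm high, 240 mm long, fixed; origin on the bench at the mouth end, middle of its width, y along the rail. Must not be touched.
- rail_far: guide rail on the side away from the robot (the dock's +x side), the same bar; origin likewise. Must not be touched.
- tape: roll of green tape lying flat, 77 mm across, 19 mm high, on the bench behind the freezer box; origin at the centre of its underside. Bystander.
- small_bottle: small clear bottle with orange cap, 56 mm across, 99 mm high, standing beyond the far rail, half-way along it; origin at the centre of its underside. Bystander.
- dish_stack: stack of round clear dishes, 62 mm across, 62 mm high, standing beyond the far rail near the mouth; origin at the centre of its underside. Bystander.
There are look-alikes about, which are no part of the job. Leave any orange or purple look-alike of the freezer_box alone.

How it is judged:
On the way:
1. the box is half way into the lane mouth (y of freezer_box in the frame of dock above 0 m), for 0.1 s.
At the end, for the whole second after the job is handed in: The box stands flat and at rest in the lane between the rails, its leading side within 7 mm of the rubber bumpers; nothing has touched the rails (y of freezer_box in the frame of lane_end between -0.0735 and -0.062 m and x of freezer_box in the frame of dock between -0.012 and 0.012 m and height (world z) of freezer_box below 0.004 m and angle between freezer_box's own z axis and vertical below 0.05 rad and linear speed of freezer_box below 0.01 m/s).
It fails at once if the near rail was touched (contact force between anything else and rail_near above 0.2 N).
It fails at once if the far rail was touched (contact force between anything else and rail_far above 0.2 N).
It fails at once if the box was lifted or tipped (height (world z) of freezer_box above 0.01 m or angle between freezer_box's own z axis and vertical above 0.15 rad).
It fails at once if the tape roll, the small bottle or the stack of dishes was moved (over 15 mm) (distance of any of tape, small_bottle, dish_stack from where it was at the start of the episode above 0.015 m).
It also fails if it takes over 66 s, if anything falls off the work surface, if the arm or the gripper's body presses on something with over 40 N, if the wrist force passes 120 N, or if a joint passes its speed limit or range.

## Working session

There is one attempt and no reset: what is moved stays moved. The work goes in short steps, Python scripts to look and compute and a tool call to move; the robot and the scene stay as the last step left them, time stands still between calls to the robot, and variables do not carry over. Pictures are saved under pics/ and viewed, and the job is handed in when it is done.

Besides the shell and the picture viewer there is one more tool, called as name(argument=value, ...), one argument or row to a line, values as JSON. jog_arm: Moves the arm, as the interface text tells. Its arguments: {"type":"object","properties":{"motion":{"type":"array","items":{"type":"array","items":{"type":"array","items":{"type":"number"}}}},"newtons":{"type":"number"}},"required":["motion"]}

```bash
mkdir -p pics
python3 - <<'E'
from station import arm, optics
import cv2,json
s=arm.get_state();print({k:(v if not hasattr(v,'tolist') else v.tolist()) for k,v in s.items()})
for n in ["scene","top"]:
    f=optics.grab_frame(n);cv2.imwrite(f"pics/{n}0.png",f[:,:,::-1])
    m=optics.camera_model(n);print(n,m)
print(optics.camera_model("wrist"))
E
```

```text
{'t': 0.0, 'q': [1.5421116109716704, 0.35935690079312355, 0.011062133868926904, -0.00033969924469659984, -1.2241291567138508, -0.28813454496913465], 'qd': [-0.0015684087055929108, 0.0010717656835281413, -0.0025118651114383614, 0.0014273776315956404, -0.0005039958928395286, 0.0007014402024773941], 'joint_efforts': [0.0007318762436625548, -58.27226758003235, 29.304898381233215, 6.99690118432045, 0.007005108782323077, -0.00017435801964893471], 'eef_pos': [0.2101560454099318, 0.6409641978387934, 0.24764537570596973], 'ee_rot': [3.139941401348622, -0.0001563704107199193, -0.3169348096520719], 'force': [0.0305622635004, 0.14382192430183077, -0.5444569714009703], 'moment': [0.017310849819054563, 0.03987500842641432, -0.030741996614438893], 'width': 0.08766443862776215}
scene {'mtx': array([[509.67827172,   0.        , 323.14745869],
       [  0.        , 509.67827172, 243.18500168],
       [  0.        ,   0.        ,   1.        ]]), 'D': array([0.04796638, 0.        , 0.        , 0.        , 0.        ]), 'R': array([[ 0.71629471, -0.69760476, -0.01641603],
       [-0.44523168, -0.4387926
[... 462 characters left out ...]
96],
       [ 0.17639613,  0.0087446 , -0.98428042]]), 't': array([-0.21925248,  0.53884394,  1.37036697])}
{'mtx': array([[389.11727114,   0.        , 320.30850364],
       [  0.        , 389.11727114, 230.87393889],
       [  0.        ,   0.        ,   1.        ]]), 'D': array([-0.01744028,  0.        ,  0.        ,  0.        ,  0.        ]), 'mount': array([[-4.99326243e-04, -9.58466576e-01, -2.85204443e-01,
         7.66484101e-02],
       [ 9.99999462e-01, -2.19173105e-04, -1.01420537e-03,
         7.52071699e-04],
       [ 9.09572807e-04, -2.85204796e-01,  9.58466169e-01,
        -1.36004647e-01],
       [ 0.00000000e+00,  0.00000000e+00,  0.00000000e+00,
         1.00000000e+00]])}
```

View pics/scene0.png

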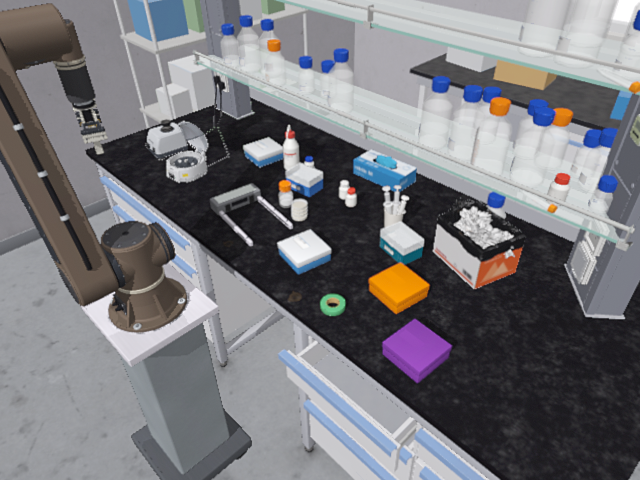

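View pics/top0.png

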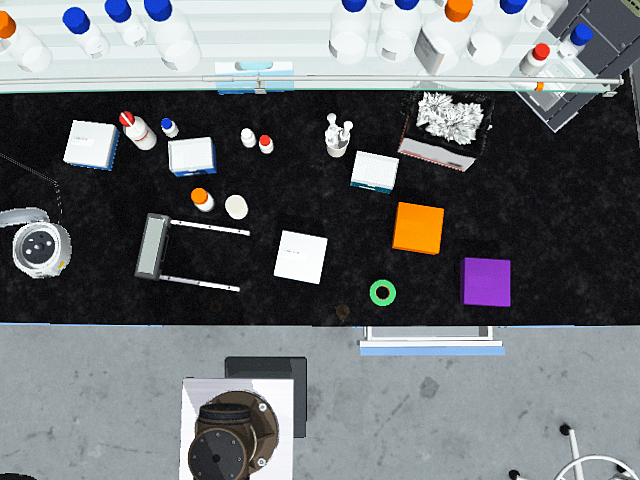

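Scene: the lane's head is at top-view (152,246), with rails running right to about (249,233) and (240,289). The candidates for the box are:
- (300,257): white lid, blue base, just outside the mouth. It fits.
- (191,155) and (90,144): like boxes at the back.
- (374,170): teal base.
- (418,228) orange and (486,282) purple: look-alikes.

I'll confirm with an enlarged crop and measure.

```bash
cat > h.py <<'E'
from station import arm, optics
import cv2,numpy as np
def ray(n,uv,z):
    m=optics.camera_model(n);uv=np.array(uv,float).reshape(-1,1,2)
    p=cv2.undistortPoints(uv,m["mtx"],m["D"]).reshape(-1,2)
    d=np.c_[p,np.ones(len(p))]@m["R"]; c=-m["R"].T@m["t"]
    return (c+d*((z-c[2])/d[:,2])[:,None])
def proj(n,X):
    m=optics.camera_model(n);r,_=cv2.Rodrigues(m["R"])
    return cv2.projectPoints(np.array(X,float),r,m["t"],m["mtx"],m["D"])[0].reshape(-1,2)
E
python3 - <<'E'
from h import *
f=cv2.imread("pics/top0.png"); s=cv2.imread("pics/scene0.png")
a=cv2.resize(f[190:320,120:420],None,fx=2.6,fy=2.6,interpolation=cv2.INTER_CUBIC)
b=cv2.resize(s[170:330,180:440],None,fx=3,fy=3,interpolation=cv2.INTER_CUBIC)
cv2.imwrite("pics/ct.png",a);cv2.imwrite("pics/cs.png",b)
g=f.min(2)
m=(g>130).astype(np.uint8)
m[:, :]=m
k=cv2.connectedComponentsWithStats(m)
for i in range(1,k[0]):
    x,y,w,h,A=k[2][i]
    if A>60 and 190<y<320 and 120<x<420:
        c=cv2.findContours((k[1]==i).astype(np.uint8),cv2.RETR_EXTERNAL,cv2.CHAIN_APPROX_NONE)[0][0]
        r=cv2.minAreaRect(c);print((x,y,w,h,A),r,cv2.boxPoints(r).round(1).tolist())
E
```

```text
(np.int32(195), np.int32(193), np.int32(19), np.int32(19), np.int32(145)) ((205.57374572753906, 203.18850708007812), (13.827984809875488, 17.28498077392578), 50.19443130493164) [[194.5, 203.39999389648438], [207.8000030517578, 192.3000030517578], [216.60000610351562, 203.0], [203.39999389648438, 214.0]]
(np.int32(225), np.int32(195), np.int32(23), np.int32(24), np.int32(427)) ((236.1000213623047, 206.6999969482422), (24.59674644470215, 20.124608993530273), 63.43495178222656) [[221.60000610351562, 200.1999969482422], [239.60000610351562, 191.1999969482422], [250.60000610351562, 213.1999969482422], [232.60000610351562, 222.1999969482422]]
(np.int32(137), np.int32(216), np.int32(31), np.int32(59), np.int32(882)) ((151.26470947265625, 243.4412078857422), (17.70509910583496, 60.39137268066406), 14.03624439239502) [[135.39999389648438, 270.6000061035156], [150.0, 212.0], [167.1999969482422, 216.3000030517578], [152.5, 274.8999938964844]]
(np.int32(170), np.int32(220), np.int32(80), np.int32(16), np.int32(315)) ((209.57569885253906, 227.004638671875), (80.05718994140625, 4.503302574157715), 8.686354637145996) [[169.6999969482422, 223.1999969482422], [170.3000030517578, 218.6999969482422], [249.5, 230.8000030517578], [248.8000030517578, 235.3000030517578]]
(np.int32(274), np.int32(230), np.int32(54), np.int32(54), np.int32(2143)) ((300.1935729980469, 256.66650390625), (46.3653450012207, 46.46035385131836), 10.954063415527344) [[273.0, 275.1000061035156], [281.79998779296875, 229.5], [327.3999938964844, 238.3000030517578], [318.5, 283.8999938964844]]
(np.int32(169), np.int32(277), np.int32(71), np.int32(15), np.int32(284)) ((204.156005859375, 283.52496337890625), (70.85873413085938, 4.3842363357543945), 9.090276718139648) [[168.8000030517578, 280.1000061035156], [169.5, 275.79998779296875], [239.5, 287.0], [238.8000030517578, 291.29998779296875]]
```

View pics/ct.png

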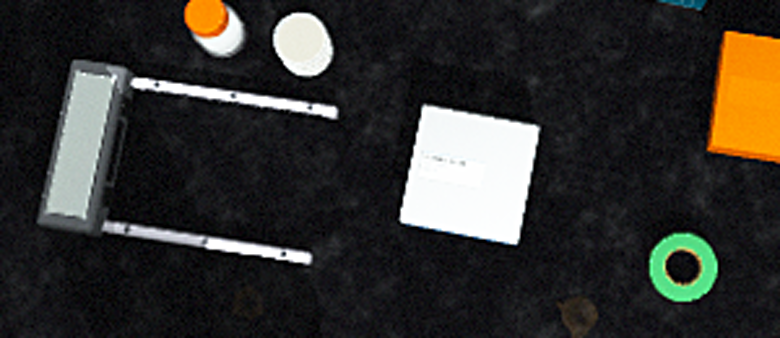

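View pics/cs.png

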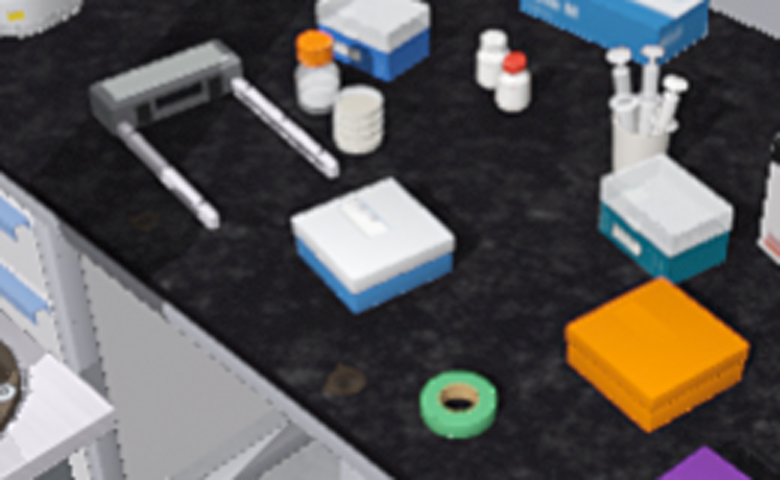

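The crops confirm the blue-based white-lid box before the mouth (top view 300,257). The bottle (205,203) and dishes (236,207) stand beyond the far rail, and the tape is at (382,292). Next I convert these to world points.

```bash
python3 - <<'E'
from h import *
f=cv2.imread("pics/top0.png")
g=f.min(2).astype(float)
# rail centre lines, subpixel by weighted column centroid
L={}
for n,(u0,u1,v0,v1) in dict(far=(180,246,214,240),near=(180,236,272,294)).items():
    pts=[]
    for u in range(u0,u1):
        c=g[v0:v1,u]; c=np.clip(c-70,0,None)
        if n=='far' : pass
        pts.append((u,(c*np.arange(v0,v1)).sum()/c.sum()))
    P=ray("top",pts,0.02)
    vx,vy,x0,y0=cv2.fitLine(P[:,:2].astype(np.float32),cv2.DIST_HUBER,0,1e-4,1e-4).ravel()
    if vy<0:vx,vy=-vx,-vy
    L[n]=(np.array([vx,vy]),np.array([x0,y0])); print(n,vx,vy,x0,y0,"yaw",np.arctan2(-vx,vy))
E_=ray("top",[(249.6,233.2),(239.6,289.3)],0.02); print("ends",E_[:,:2],"dist",np.linalg.norm(E_[0]-E_[1]))
hd=ray("top",[(150,212),(135.4,270.6),(167.2,216.3),(152.5,274.9)],0.046);print("head",hd[:,:2])
d=L['far'][0]+L['near'][0];d/=np.linalg.norm(d);n=np.array([d[1],-d[0]])
print("lane dir",d,"perp sep",(L['far'][1]-L['near'][1])@n, "expect .169")
O=E_[:,:2].mean(0);print("mouth O",O)
m=((g>130)).astype(np.uint8);k=cv2.connectedComponentsWithStats(m)
i=k[1][257,300];c=cv2.findContours((k[1]==i).astype(np.uint8),cv2.RETR_EXTERNAL,cv2.CHAIN_APPROX_NONE)[0][0].reshape(-1,2).astype(float)
for z in(0.052,):
    P=ray("top",c,z)[:,:2]; r=cv2.minAreaRect((P*1000).astype(np.float32));print("box",r,cv2.boxPoints(r).round(1).tolist())
    C=np.array(r[0])/1000;print("box in dock",(C-O)@n,(C-O)@d)
hsv=cv2.cvtColor(f,cv2.COLOR_BGR2HSV)
mg=cv2.inRange(hsv,(45,80,60),(85,255,255));mo=cv2.moments(mg[260:320,350:420]);q=(350+mo['m10']/mo['m00'],260+mo['m01']/mo['m00'])
T=ray("top",[q],0.019)[0,:2];print("tape",q,T,(T-O)@n,(T-O)@d)
mo_=cv2.inRange(hsv,(5,150,120),(22,255,255))[185:215,190:220];M=cv2.moments(mo_,True);q=(190+M['m10']/M['m00'],185+M['m01']/M['m00'])
B=ray("top",[q],0.097)[0,:2];print("bottle cap",q,B,(B-O)@n,(B-O)@d)
S=ray("top",[(235,206)],0.062)[0,:2];print("dish",S,(S-O)@n,(S-O)@d)
E
python3 - <<'E'
import cv2
f=cv2.imread("pics/top0.png");cv2.imwrite("pics/c2.png",cv2.resize(f[185:300,130:260],None,fx=5,fy=5,interpolation=cv2.INTER_NEAREST))
E
```

```text
far 0.045495253 0.99896455 0.5923298 0.1050466 yaw -0.045510963
near 0.15325913 0.98818606 0.41728666 0.090300225 yaw -0.15386555
ends [[ 0.5685759  -0.02803003]
 [ 0.40258592 -0.00325897]] dist 0.16782812416351856
head [[0.62670194 0.26521891]
 [0.45273391 0.29714338]
 [0.61368956 0.21302067]
 [0.44053329 0.24617226]]
lane dir [0.09952321 0.99503523] perp sep 0.17270648 expect .169
mouth O [ 0.48558091 -0.0156445 ]
box ((494.3865051269531, -179.69403076171875), (132.6106414794922, 133.9894256591797), 79.33892059326172) [[416.29998779296875, -232.5], [548.0, -257.20001220703125], [572.5, -126.9000015258789], [440.79998779296875, -102.0999984741211]]
box in dock 0.025088613835197244 -0.16235869945273365
tape (382.1172069825436, 292.2568578553616) [ 0.39542443 -0.41646827] -0.049817608706397835 -0.4078064313907544
bottle cap (198.87272727272727, 195.63181818181818) [0.66226781 0.10911709] 0.16339301910575774 0.14172662861718355
dish [0.64075774 0.01076002] 0.15177854927379747 0.04171712261689472
```

View pics/c2.png

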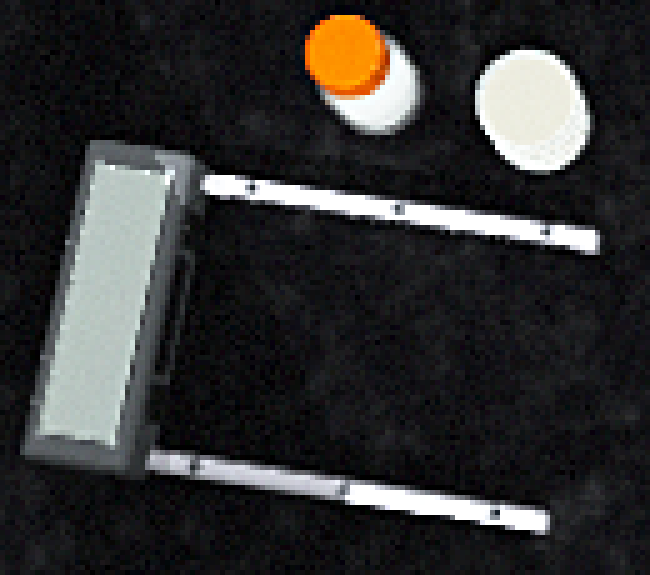

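```bash
cat >> h.py <<'E'
def rails(f,verbose=True):
    g=f.min(2).astype(float); out={}
    for n,sl,u0,u1 in (("far",(223.2-170*0.153,0.153),176,249),("near",(278-170*0.158,0.158),176,239)):
        pts=[]
        for u in range(u0,u1-2):
            vc=sl[0]+sl[1]*u; v=np.arange(int(vc-6),int(vc+7)); w=np.clip(g[v,u]-90,0,None)
            if w.sum()>0: pts.append((u,(w*v).sum()/w.sum()))
        P=ray("top",pts,0.02)[:,:2]
        l=cv2.fitLine((P*1000).astype(np.float32),cv2.DIST_HUBER,0,.01,.01).ravel().astype(float)
        d=l[:2]*np.sign(l[1]);p=l[2:]/1000
        res=(P-p)@np.array([d[1],-d[0]])
        out[n]=(d,p); 
        if verbose: print(n,d,p,"yaw",np.arctan2(-d[0],d[1]),"rms",res.std())
    return out
E
python3 - <<'E'
from h import *
f=cv2.imread("pics/top0.png");g=f.min(2)
L=rails(f)
print("c",[ (-optics.camera_model('top')['R'].T@optics.camera_model('top')['t'])])
d=L['far'][0]+L['near'][0];d/=np.linalg.norm(d);n=np.array([d[1],-d[0]])
print("sep",(L['far'][1]-L['near'][1])@n)
# end profile along the rails
for nm,(u0,v0) in dict(far=(249,232.8),near=(239,289)).items():
    print(nm,[int(max(g[int(round(v0-0.155*(8-i)))-1:int(round(v0-0.155*(8-i)))+2,int(u0-8+i)])) for i in range(14)], [u0-8,'..'])
np.set_printoptions(precision=4,suppress=True)
E_=ray("top",[(249,233),(239,288.9)],0.02)[:,:2]
for nm,e in zip(("far","near"),E_): dd,p=L[nm];print(nm,"end offset line",(e-p)@n, "along",(e)@d)
# head front edge profile: dark grey head; row along middle of lane
M=(L['far'][1]+L['near'][1])/2
y=((E_)@d).mean(); O=M+d*(y-M@d); print("O",O,"yaw",np.arctan2(-d[0],d[1]))
for z in (0,.02,.046):
  for yy in(.237,): print(z,proj("top",[[*(O+d*yy),z]]))
for C in ([.49439,-.17969],): print("box in dock",(np.array(C)-O)@n,(np.array(C)-O)@d)
E
```

```text
far [0.14951976 0.98875874] [0.58718164 0.08804412] yaw -0.1500825507516577 rms 0.0005770717884902147
near [0.15433067 0.98801923] [0.41806781 0.09571533] yaw -0.1549499758171041 rms 0.0005011693552945594
c [array([ 0.28949124, -0.23000372,  1.44208987])]
sep 0.16831619796999536
far [255, 255, 255, 255, 255, 255, 255, 255, 184, 39, 15, 23, 27, 28] [241, '..']
near [255, 255, 255, 255, 255, 255, 255, 255, 187, 47, 27, 38, 34, 41] [231, '..']
far end offset line -0.0004353636842244127 along 0.06054478220115805
near end offset line 0.0006028116795935942 along 0.059878569639270046
O [ 0.4864 -0.0138] yaw -0.15251626324895487
0 [[167.6463 249.4543]]
0.02 [[165.6235 248.3709]]
0.046 [[162.9115 246.918 ]]
box in dock 0.0331192752902813 -0.16270529089771837
```

Checks agree: rail separation measures 168 mm (169 expected), the box lid 133 x 134 mm, and the rail ends line up square. The lane frame has its origin at (0.486, -0.014) and yaw -0.153. The box is at x=+33 mm, y=-163 mm in the dock frame, and -0.033 rad to the lane.

Plan: push the +x side with both fingers to centre and square the box, then push it from behind down the lane.

```bash
cat >> h.py <<'E'
from scipy.spatial.transform import Rotation as Ro
O=np.array([.4864,-.0138]);YAW=-.1525
d=np.array([-np.sin(YAW),np.cos(YAW)]);n=np.array([d[1],-d[0]])
def w2d(p): p=np.array(p)[:2]-O; return np.array([p@n,p@d])
def move(x,y,z,rel):
    """target TCP in dock x,y, world z; rel = tool yaw relative to the lane"""
    s=arm.get_state();p=np.array(s['eef_pos']);R=Ro.from_euler('xyz',s['ee_rot'])
    T=np.r_[O+n*x+d*y,z];Rt=Ro.from_euler('xyz',[np.pi,0,YAW+rel])
    dl=R.inv().apply(T-p);rv=np.degrees((R.inv()*Rt).as_rotvec())
    print("t",round(s['t'],2),"dock now",np.r_[w2d(p),p[2]].round(4),"F",np.round(s['force'],1),"w",round(s['width'],4),"q",np.round(s['q'],2))
    print("target world",T.round(3),"SHIFT",dl.round(4).tolist(),"TURN",rv.round(2).tolist())
E
python3 -c "
from h import *
move(.139,-.163,.2,0)"
```

```text
t 0.1 dock now [-0.3725  0.6053  0.2477] F [-0.5  0.2 -1.1] w 0.0873 q [ 1.54  0.36  0.01 -0.   -1.22 -0.29]
target world [ 0.599 -0.196  0.2  ] SHIFT [0.6303, 0.6741, 0.0488] TURN [0.09, -0.0, -9.42]
```

jog_arm(
  motion=[
    [[0.03,0.03,0.0,0,0,-1,0.07],[0.06,0.065,0.0,0,0,-2,0.07],[0.09,0.1,0.0,0,0,-3,0.07],[0.12,0.135,0.0,0,0,-4,0.07],[0.15,0.17,0.0,0,0,-5,0.07],[0.18,0.2,0.0,0,0,-6,0.07],[0.21,0.23,0.0,0,0,-7,0.07],[0.24,0.26,0.0,0,0,-8,0.07]],
  ],
)

```text
t: 0.9
eef_pos: [0.3575, 0.3174, 0.2481]
ee_rot: [3.14, 0.0, -0.176]
force: [1.5, -0.2, 1.4]
width: 0.0702
```

```bash
python3 -c "
from h import *
move(.139,-.163,.2,0)"
```

```text
t 0.9 dock now [-0.1778  0.3077  0.2481] F [ 1.5 -0.2  1.4] w 0.0702 q [ 1.14  0.03 -0.41  0.   -1.14  0.26]
target world [ 0.599 -0.196  0.2  ] SHIFT [0.3278, 0.463, 0.0487] TURN [0.09, 0.01, -1.36]
```

jog_arm(
  motion=[
    [[0.03,0.045,0.0,0,0,0,0.07],[0.06,0.09,0.0,0,0,-1,0.07],[0.095,0.13,0.0,0,0,-1.4,0.07],[0.13,0.17,0.0,0,0,-1.4,0.07],[0.165,0.21,0.0,0,0,-1.4,0.07],[0.2,0.25,0.0,0,0,-1.4,0.07],[0.23,0.28,0.0,0,0,-1.4,0.07],[0.25,0.31,0.0,0,0,-1.4,0.07]],
  ],
)

```text
t: 1.7
eef_pos: [0.5498, -0.0329, 0.2483]
ee_rot: [3.14, 0.0, -0.152]
force: [0.7, 1.2, 0.1]
width: 0.0701
```

```bash
python3 -c "
from h import *
move(.139,-.163,.2,0)"
```

```text
t 1.7 dock now [ 0.0656 -0.0092  0.2483] F [0.7 1.2 0.1] w 0.0701 q [ 0.3   0.16 -0.26  0.   -1.15  1.12]
target world [ 0.599 -0.196  0.2  ] SHIFT [0.0733, 0.1538, 0.0485] TURN [0.08, 0.02, 0.05]
```

jog_arm(
  motion=[
    [[0.02,0.04,0.0,0,0,0,0.07],[0.04,0.08,0.0,0,0,0,0.07],[0.06,0.12,0.0,0,0,0,0.07],[0.073,0.15,0.02,0,0,0,0.07],[0.073,0.154,0.06,0,0,0,0.07],[0.073,0.154,0.1,0,0,0,0.07],[0.073,0.154,0.13,0,0,0,0.07],[0.073,0.154,0.13,0,0,0,0.07]],
  ],
)

```text
t: 2.5
eef_pos: [0.5953, -0.1962, 0.1135]
ee_rot: [3.14, 0.009, -0.153]
force: [-0.4, -0.2, 0.3]
width: 0.07
```

Run:
```python
from h import *
move(.139,-.163,.037,0)
f=optics.grab_frame("wrist")[:,:,::-1];cv2.imwrite("pics/w1.png",f)
```

```text
t 2.5 dock now [ 0.1354 -0.1637  0.1135] F [-0.4 -0.2  0.3] w 0.07 q [-0.01  0.4  -0.26  0.   -0.92  1.42]
target world [ 0.599 -0.196  0.037] SHIFT [0.0043, -0.0008, 0.0764] TURN [0.09, 0.54, -0.03]
```

View pics/w1.png

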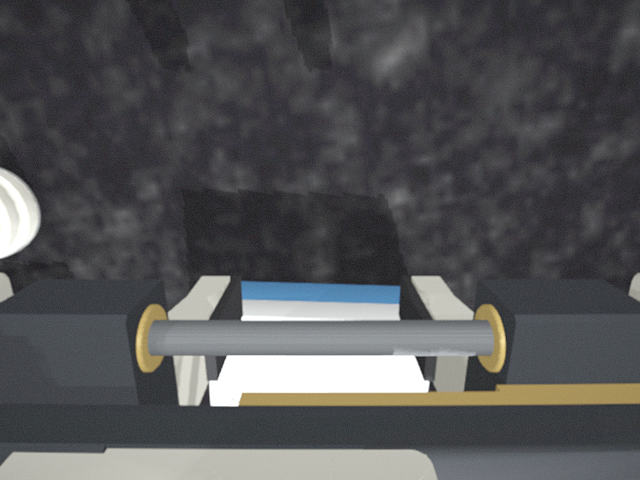

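The wrist view shows the box's +x side (blue band, rows 283-303) in front of the fingers and the dishes at far left (10,215). I check the clearance by ray.

```bash
cat >> h.py <<'E'
def wray(uv,z):
    s=arm.get_state();m=optics.camera_model("wrist");R=Ro.from_euler('xyz',s['ee_rot']).as_matrix();M=m["mount"]
    p=cv2.undistortPoints(np.array(uv,float).reshape(-1,1,2),m["mtx"],m["D"]).reshape(-1,2)
    D=np.c_[p,np.ones(len(p))]@M[:3,:3].T@R.T; c=R@M[:3,3]+np.array(s['eef_pos'])
    return c+D*((z-c[2])/D[:,2])[:,None]
E
python3 - <<'E'
from h import *
f=cv2.imread("pics/w1.png")
for u in (250,320,390): print(u,[tuple(f[v,u]) for v in range(276,290,2)])
for z in (0,0.003):
  for p in wray([(250,282.5),(320,284),(390,285)],z): print(z,p.round(4),w2d(p).round(4))
E
```

```text
250 [(np.uint8(45), np.uint8(42), np.uint8(38)), (np.uint8(49), np.uint8(44), np.uint8(45)), (np.uint8(65), np.uint8(50), np.uint8(43)), (np.uint8(159), np.uint8(119), np.uint8(77)), (np.uint8(166), np.uint8(124), np.uint8(74)), (np.uint8(171), np.uint8(130), np.uint8(77)), (np.uint8(177), np.uint8(137), np.uint8(86))]
320 [(np.uint8(68), np.uint8(67), np.uint8(63)), (np.uint8(63), np.uint8(60), np.uint8(61)), (np.uint8(62), np.uint8(64), np.uint8(62)), (np.uint8(69), np.uint8(63), np.uint8(61)), (np.uint8(159), np.uint8(121), np.uint8(82)), (np.uint8(173), np.uint8(132), np.uint8(85)), (np.uint8(174), np.uint8(134), np.uint8(85))]
390 [(np.uint8(53), np.uint8(48), np.uint8(52)), (np.uint8(46), np.uint8(46), np.uint8(45)), (np.uint8(37), np.uint8(34), np.uint8(37)), (np.uint8(39), np.uint8(38), np.uint8(40)), (np.uint8(49), np.uint8(42), np.uint8(42)), (np.uint8(150), np.uint8(113), np.uint8(73)), (np.uint8(172), np.uint8(132), np.uint8(81))]
0 [ 0.5679 -0.1424  0.    ] [ 0.1    -0.1147]
0 [ 0.5592 -0.191   0.    ] [ 0.0989 -0.1641]
0 [ 0.5509 -0.2399  0.    ] [ 0.0981 -0.2136]
0.003 [ 0.5691 -0.1431  0.003 ] [ 0.1014 -0.1153]
0.003 [ 0.5606 -0.1912  0.003 ] [ 0.1003 -0.1641]
0.003 [ 0.5523 -0.2395  0.003 ] [ 0.0995 -0.2131]
```

The side face measures x=0.099 at mid-side, against 0.0996 from the top view, so they agree. Going down beside it.

jog_arm(
  motion=[
    [[0.004,0,0.02,0,0.5,0,0.07],[0.004,0,0.04,0,0.5,0,0.07],[0.004,0,0.06,0,0.5,0,0.07],[0.004,0,0.075,0,0.5,0,0.07],[0.004,0,0.076,0,0.5,0,0.07],[0.004,0,0.076,0,0.5,0,0.07]],
  ],
)

```text
t: 3.15
eef_pos: [0.602, -0.1971, 0.0423]
ee_rot: [3.139, -0.006, -0.151]
force: [-0.4, 0.4, 0.3]
width: 0.0695
```

```bash
python3 -c "
from h import *
move(.086,-.163,.037,0)"
```

```text
t 3.15 dock now [ 0.1421 -0.1636  0.0423] F [-0.4  0.4  0.3] w 0.0695 q [-0.01  0.48 -0.32  0.   -0.76  1.42]
target world [ 0.547 -0.188  0.037] SHIFT [-0.0561, -0.0007, 0.005] TURN [0.13, -0.32, 0.08]
```

jog_arm(
  motion=[
    [[-0.008,0,0.003,0,0,0,0.07],[-0.016,0,0.005,0,0,0,0.07],[-0.024,0,0.005,0,0,0,0.07],[-0.032,0,0.005,0,0,0,0.07],[-0.039,0,0.005,0,0,0,0.07],[-0.046,0,0.005,0,0,0,0.07],[-0.052,0,0.005,0,0,0,0.07],[-0.056,0,0.005,0,0,0,0.07]],
  ],
)

```text
t: 3.95
eef_pos: [0.5472, -0.1887, 0.0376]
ee_rot: [3.139, -0.007, -0.151]
force: [3.6, -0.2, 3.0]
width: 0.0701
```

Run:
```python
from h import *
move(.076,-.163,.037,0)
f=optics.grab_frame("top")[:,:,::-1];cv2.imwrite("pics/t2.png",cv2.resize(f[180:320,120:420],None,fx=2.6,fy=2.6))
cv2.imwrite("pics/t2r.png",f)
```

```text
t 3.95 dock now [ 0.0866 -0.1637  0.0376] F [ 3.6 -0.2  3. ] w 0.0701 q [ 0.01  0.42 -0.45  0.01 -0.69  1.41]
target world [ 0.537 -0.186  0.037] SHIFT [-0.0106, -0.0007, 0.0005] TURN [0.13, -0.43, 0.11]
```

View pics/t2.png

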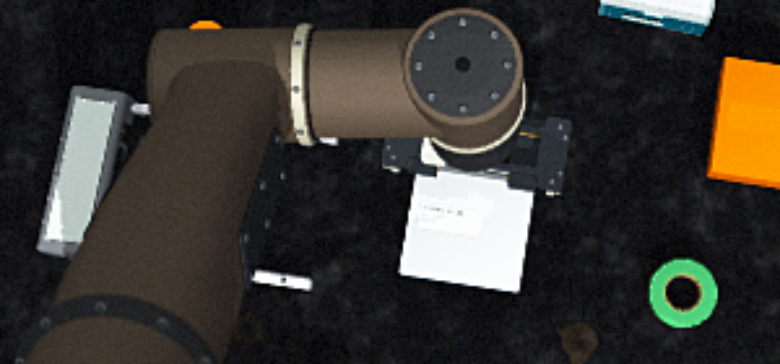

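The box (lid centre about (466,235) in the crop) is in contact with the fingers at 3.6 N. I measure its visible edges.

```bash
cat >> h.py <<'E'
def boxedges(fn,reg,z=.052,thr=150):
    """-x edge of lid from lowest bright pixels per column, in dock frame; left/right edge from rows"""
    g=cv2.GaussianBlur(cv2.imread(fn).min(2),(1,1),0).astype(float);u0,u1,v0,v1=reg
    def sub(prof,idx):  # last crossing below thr
        b=np.where(prof>thr)[0]
        if len(b)==0 or b[-1]+1>=len(prof): return None
        i=b[-1];return idx[i]+(prof[i]-thr)/(prof[i]-prof[i+1])*(idx[i+1]-idx[i])
    out={}
    bot=[(u,sub(g[v0:v1,u],np.arange(v0,v1))) for u in range(u0,u1)]
    def fit(p):
        p=[q for q in p if q[0] is not None and q[1] is not None]
        P=np.array([w2d(x) for x in ray("top",p,z)]);return P
    return fit(bot),g,sub,fit
E
python3 - <<'E'
from h import *
P,g,sub,fit=boxedges("pics/t2r.png",(270,326,262,300))
k=(abs(P[:,0]-np.median(P[:,0]))<.006);Q=P[k];print("-x edge slope,x at y mean",np.polyfit(Q[:,1],Q[:,0],1),Q[:,1].mean(),Q[:,0].mean(),Q[:,1].min(),Q[:,1].max())
L=fit([(sub(g[v,260:300][::-1],np.arange(299,259,-1)),v) for v in range(256,282)])
R=fit([(sub(g[v,300:340],np.arange(300,340)),v) for v in range(256,282)])
for nm,e in(("L",L),("R",R)): print(nm,np.polyfit(e[:,0],e[:,1],1),e.mean(0))
E
```

```text
-x edge slope,x at y mean [-0.00457832 -0.0596394 ] -0.1669588347453047 -0.05887501394968341 -0.23116246563545903 -0.10231956752010535
L [-0.00137478 -0.09905031] [-0.01163421 -0.09903432]
R [-0.00025541 -0.2311771 ] [ 0.0090758  -0.23117942]
```

The box is now square to the lane (slope under 0.005) with its centre at x=+7 mm. Push 7 mm more, then back off and rise.

jog_arm(
  motion=[
    [[-0.002,0,0,0,0,0,0.07],[-0.004,0,0,0,0,0,0.07],[-0.006,0,0,0,0,0,0.07],[-0.0075,0,0,0,0,0,0.07],[-0.0075,0,0,0,0,0,0.07],[-0.0075,0,0,0,0,0,0.07]],
  ],
)

```text
t: 4.6
eef_pos: [0.5391, -0.1875, 0.0374]
ee_rot: [3.139, -0.007, -0.151]
force: [2.6, -0.3, 2.5]
width: 0.07
```

Run:
```python
from h import *
move(.12,-.163,.15,0)
```

```text
t 4.6 dock now [ 0.0785 -0.1637  0.0374] F [ 2.6 -0.3  2.5] w 0.07 q [ 0.01  0.41 -0.47  0.01 -0.68  1.41]
target world [ 0.58  -0.193  0.15 ] SHIFT [0.0423, -0.0004, -0.1123] TURN [0.12, -0.38, 0.09]
```

jog_arm(
  motion=[
    [[0.01,0,0,0,0,0,0.07],[0.025,0,0,0,0,0,0.07],[0.035,0,-0.02,0,0,0,0.07],[0.04,0,-0.05,0,0,0,0.07],[0.04,0,-0.08,0,0,0,0.07],[0.04,0,-0.11,0,0,0,0.07],[0.04,0,-0.13,0,0,0,0.07]],
  ],
)

```text
t: 5.3
eef_pos: [0.5778, -0.1933, 0.1692]
ee_rot: [3.139, -0.006, -0.151]
force: [0.4, -0.6, -0.1]
width: 0.0702
```

Run:
```python
from h import *
move(0,-.29,.16,-np.pi/2)
```

```text
t 5.3 dock now [ 0.1176 -0.1635  0.1692] F [ 0.4 -0.6 -0.1] w 0.0702 q [-0.    0.31 -0.25  0.   -1.    1.42]
target world [ 0.442 -0.3    0.16 ] SHIFT [-0.1178, 0.1263, 0.0088] TURN [-0.17, -0.37, 90.08]
```

jog_arm(
  motion=[
    [[-0.01,0.015,0,0,0,8,0.07],[-0.025,0.03,0,0,0,16,0.07],[-0.04,0.045,0,0,0,24,0.07],[-0.055,0.06,0,0,0,32,0.07],[-0.07,0.075,0,0,0,40,0.07],[-0.085,0.09,0,0,0,48,0.07],[-0.1,0.105,0,0,0,56,0.07],[-0.118,0.12,0,0,0,64,0.07]],
  ],
)

```text
t: 6.1
eef_pos: [0.4418, -0.2944, 0.168]
ee_rot: [-3.139, -0.003, -1.274]
force: [-0.2, -0.4, -0.2]
width: 0.0699
```

Run:
```python
from h import *
move(0,-.285,.12,-np.pi/2)
```

```text
t 6.1 dock now [-0.0014 -0.2842  0.168 ] F [-0.2 -0.4 -0.2] w 0.0699 q [-0.22  0.19 -0.42  0.   -0.96  0.51]
target world [ 0.443 -0.295  0.12 ] SHIFT [0.0012, -0.0008, 0.048] TURN [-0.16, -0.14, 25.73]
```

jog_arm(
  motion=[
    [[0.001,-0.001,0,0,0,8,0.07],[0.001,-0.001,0,0,0,16,0.07],[0.001,-0.001,0.0,0,0,24,0.07],[0.001,-0.001,0.01,0,0,25.7,0.07],[0.001,-0.001,0.02,0,0,25.7,0.07],[0.001,-0.001,0.02,0,0,25.7,0.07]],
  ],
)

```text
t: 6.7
eef_pos: [0.4417, -0.2946, 0.1456]
ee_rot: [3.141, -0.001, -1.72]
force: [-0.1, 0.6, -0.1]
width: 0.0702
```

Run:
```python
from h import *
move(0,-.285,.04,-np.pi/2)
f=optics.grab_frame("wrist")[:,:,::-1];cv2.imwrite("pics/w3.png",f)
f=optics.grab_frame("top")[:,:,::-1];cv2.imwrite("pics/t3.png",cv2.resize(f[180:320,120:420],None,fx=2.6,fy=2.6))
cv2.imwrite("pics/t3r.png",f)
```

```text
t 6.7 dock now [-0.0015 -0.2843  0.1456] F [-0.1  0.6 -0.1] w 0.0702 q [-0.22  0.22 -0.44  0.   -0.91  0.07]
target world [ 0.443 -0.295  0.04 ] SHIFT [0.0006, -0.0016, 0.1056] TURN [0.06, -0.05, 0.19]
```

View pics/w3.png

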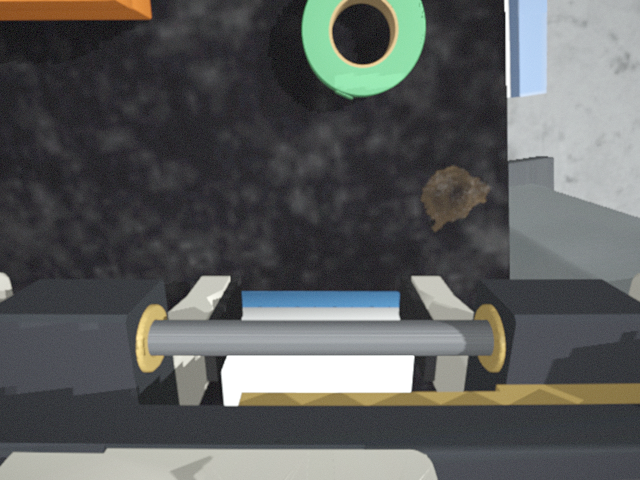

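View pics/t3.png

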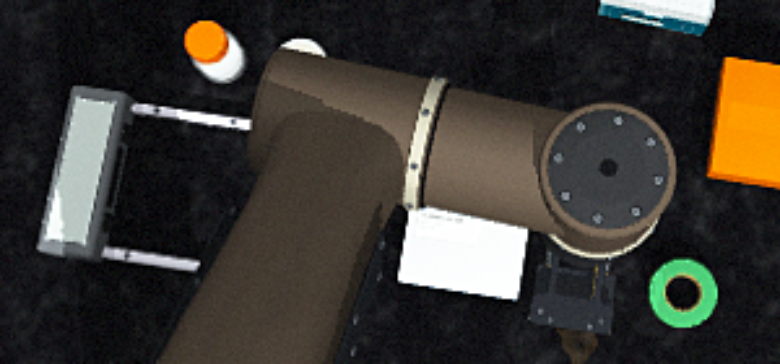

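The wrist view shows the box's trailing side level at row ~291, square to the jaws, and the tape well back at (363,30). The top view shows the box's -x edge and trailing edge, so I measure both.

Run:
```python
from h import *
w=cv2.imread("pics/w3.png").astype(int)
pp=[]
for u in range(246,396,10):
    c=w[280:300,u,0];i=np.where(c>110)[0][0];pp.append((u,280+i-1+(110-c[i-1])/(c[i]-c[i-1])))
Pw=np.array([w2d(x) for x in wray(pp,0)]);print("trailing (wrist)",np.polyfit(Pw[:,0],Pw[:,1],1))
P,g,sub,fit=boxedges("pics/t3r.png",(275,319,270,305))
k=(abs(P[:,0]-np.median(P[:,0]))<.006);Q=P[k];print("-x edge",np.polyfit(Q[:,1],Q[:,0],1),Q[:,0].mean(),len(Q))
R=fit([(sub(g[v,305:330],np.arange(305,330)),v) for v in range(268,290)])
print("R",np.polyfit(R[:,0],R[:,1],1),R.mean(0))
```

```text
trailing (wrist) [ 0.00098408 -0.22860019]
-x edge [-0.00263111 -0.06772466] -0.06728174364774177 44
R [ 0.00062587 -0.23124147] [-0.01986649 -0.2312539 ]
```

Box centre is x=-1 mm, aligned to the lane within 0.003 rad. I descend behind it.

jog_arm(
  motion=[
    [[0,-0.001,0.02,0,0,0,0.07],[0,-0.001,0.045,0,0,0,0.07],[0,-0.001,0.07,0,0,0,0.07],[0,-0.001,0.095,0,0,0,0.07],[0,-0.001,0.107,0,0,0,0.07],[0,-0.001,0.108,0,0,0,0.07],[0,-0.001,0.108,0,0,0,0.07]],
  ],
)

```text
t: 7.5
eef_pos: [0.4443, -0.2955, 0.0398]
ee_rot: [-3.14, -0.002, -1.72]
force: [0.6, -0.8, 0.6]
width: 0.0698
```

Run:
```python
from h import *
move(0,-.2,.037,-np.pi/2)
```

```text
t 7.5 dock now [ 0.0012 -0.2849  0.0398] F [ 0.6 -0.8  0.6] w 0.0698 q [-0.22  0.36 -0.55  0.   -0.66  0.07]
target world [ 0.456 -0.211  0.037] SHIFT [-0.0849, 0.0009, 0.0026] TURN [-0.09, -0.11, 0.2]
```

jog_arm(
  motion=[
    [[-0.012,0.002,0.001,0,0,0.2,0.07],[-0.024,0.002,0.001,0,0,0.2,0.07],[-0.034,0.002,0.001,0,0,0.2,0.07],[-0.044,0.002,0.001,0,0,0.2,0.07],[-0.054,0.002,0.001,0,0,0.2,0.07],[-0.064,0.002,0.001,0,0,0.2,0.07],[-0.074,0.002,0.001,0,0,0.2,0.07],[-0.085,0.002,0.001,0,0,0.2,0.07]],
  ],
)

```text
t: 8.3
eef_pos: [0.4555, -0.2108, 0.0391]
ee_rot: [-3.139, -0.002, -1.723]
force: [-1.0, -5.5, 5.1]
width: 0.07
```

Run:
```python
from h import *
move(-.001,-.11,.037,-np.pi/2)
```

```text
t 8.3 dock now [-0.0006 -0.1994  0.0391] F [-1.  -5.5  5.1] w 0.07 q [-0.04  0.32 -0.62  0.   -0.63 -0.12]
target world [ 0.469 -0.122  0.037] SHIFT [-0.0894, 0.0004, 0.0019] TURN [-0.15, -0.13, 0.03]
```

jog_arm(
  motion=[
    [[-0.01,0,0,0,0,0,0.07],[-0.02,0,0,0,0,0,0.07],[-0.03,0,0,0,0,0,0.07],[-0.04,0,0,0,0,0,0.07],[-0.05,0,0,0,0,0,0.07],[-0.06,0,0,0,0,0,0.07],[-0.068,0,0,0,0,0,0.07],[-0.072,0,0,0,0,0,0.07]],
  ],
)

```text
t: 9.1
eef_pos: [0.4666, -0.1389, 0.0391]
ee_rot: [-3.139, -0.002, -1.722]
force: [-1.0, -6.2, 5.1]
width: 0.07
```

Run:
```python
from h import *
move(-.001,-.11,.037,-np.pi/2)
for n in("top","scene"):
    f=optics.grab_frame(n)[:,:,::-1];cv2.imwrite(f"pics/{n}4r.png",f)
    c=f[180:320,120:420] if n=="top" else f[130:330,160:420]
    cv2.imwrite(f"pics/{n}4.png",cv2.resize(c,None,fx=2.6,fy=2.6))
```

```text
t 9.1 dock now [-0.0006 -0.1267  0.0391] F [-1.  -6.2  5.1] w 0.07 q [ 0.12  0.3  -0.66  0.01 -0.61 -0.27]
target world [ 0.469 -0.122  0.037] SHIFT [-0.0167, 0.0004, 0.0021] TURN [-0.15, -0.14, 0.06]
```

View pics/top4.png

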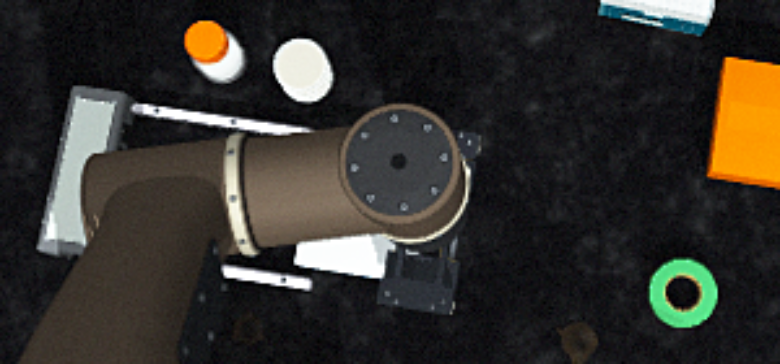

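View pics/scene4.png

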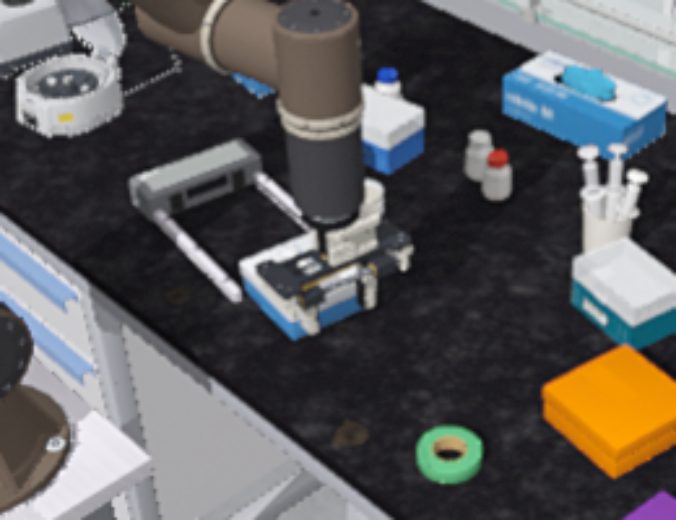

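The box's front edge is at the mouth (crop 295,255), inside the near rail end (312,284). I measure its -x edge against the rail before entering.

Run:
```python
from h import *
g=cv2.imread("pics/top4r.png").min(2).astype(float)
def e(u,vs,thr=150):
    p=g[vs,u];i=np.where(p>thr)[0]
    if len(i)==0:return None
    i=i[-1];return vs[i]+(p[i]-thr)/(p[i]-p[i+1]) if i+1<len(p) else None
pts=[(u,e(u,np.arange(270,291 if u>241 else 284))) for u in range(236,265)]
pts=[p for p in pts if p[1]]
P=np.array([w2d(x) for x in ray("top",pts,.052)]);print(P.round(4)[::3]);k=abs(P[:,0]-np.median(P[:,0]))<.004
print("-x edge slope,",np.polyfit(P[k][:,1],P[k][:,0],1),P[k][:,0].mean())
```

```text
[[-0.0673  0.0062]
 [-0.0672 -0.0025]
 [-0.067  -0.0112]
 [-0.0673 -0.0199]
 [-0.0673 -0.0286]
 [-0.0675 -0.0373]
 [-0.0673 -0.046 ]
 [-0.0676 -0.0547]
 [-0.0667 -0.0632]
 [-0.0677 -0.0721]]
-x edge slope, [-0.00184937 -0.06738627] -0.06732265076736564
```

Edge at -67.3 mm, slope -0.002: the box is centred to 1 mm and straight. Pushing on.

jog_arm(
  motion=[
    [[-0.01,0,0,0,0,0,0.07],[-0.02,0,0,0,0,0,0.07],[-0.03,0,0,0,0,0,0.07],[-0.04,0,0,0,0,0,0.07],[-0.05,0,0,0,0,0,0.07],[-0.06,0,0,0,0,0,0.07],[-0.07,0,0,0,0,0,0.07],[-0.08,0,0,0,0,0,0.07]],
  ],
)

```text
t: 10.0
eef_pos: [0.4786, -0.0589, 0.0387]
ee_rot: [-3.139, -0.002, -1.722]
force: [-0.3, -4.4, 3.7]
width: 0.0699
```

Run:
```python
from h import *
move(-.0005,.0915,.037,-np.pi/2)
```

```text
t 10.0 dock now [-0.0009 -0.0457  0.0387] F [-0.3 -4.4  3.7] w 0.0699 q [ 0.29  0.3  -0.67  0.   -0.61 -0.44]
target world [0.5   0.077 0.037] SHIFT [-0.1373, -0.0005, 0.0014] TURN [-0.14, -0.12, 0.06]
```

jog_arm(
  motion=[
    [[-0.01,0,0,0,0,0,0.07],[-0.02,0,0,0,0,0,0.07],[-0.03,0,0,0,0,0,0.07],[-0.04,0,0,0,0,0,0.07],[-0.05,0,0,0,0,0,0.07],[-0.06,0,0,0,0,0,0.07],[-0.07,0,0,0,0,0,0.07],[-0.08,0,0,0,0,0,0.07]],
  ],
)

```text
t: 10.8
eef_pos: [0.4903, 0.0209, 0.0385]
ee_rot: [-3.14, -0.002, -1.722]
force: [-1.3, -4.6, 4.5]
width: 0.0705
```

Run:
```python
from h import *
move(-.0005,.0915,.037,-np.pi/2)
for n in("top","scene"):
    f=optics.grab_frame(n)[:,:,::-1];cv2.imwrite(f"pics/{n}5r.png",f)
    c=f[180:320,120:420] if n=="top" else f[130:330,160:420]
    cv2.imwrite(f"pics/{n}5.png",cv2.resize(c,None,fx=2.6,fy=2.6))
```

```text
t 10.8 dock now [-0.0014  0.0349  0.0385] F [-1.3 -4.6  4.5] w 0.0705 q [ 0.45  0.31 -0.65  0.01 -0.62 -0.6 ]
target world [0.5   0.077 0.037] SHIFT [-0.0566, -0.001, 0.0013] TURN [-0.1, -0.14, 0.06]
```

View pics/top5.png

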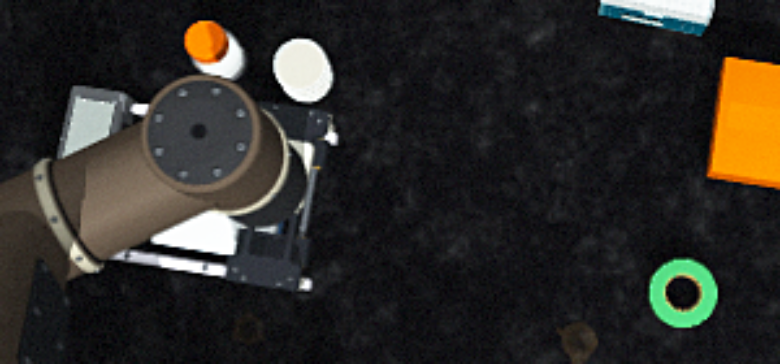

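View pics/scene5.png

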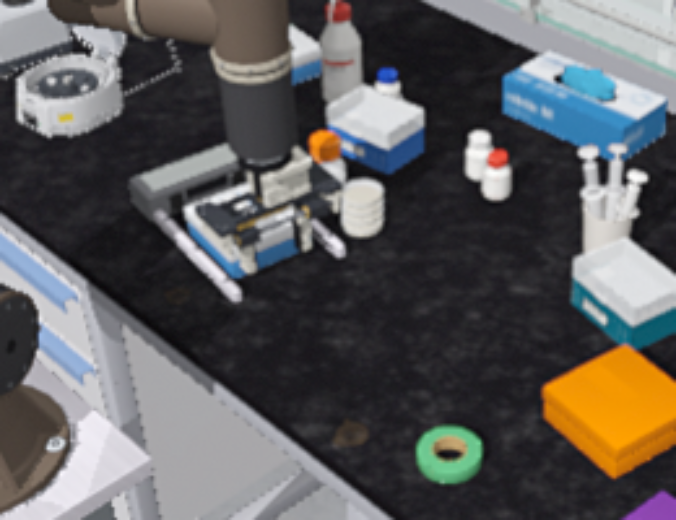

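The box is deep in the lane with a clear dark gap to both rails, and the bottle and dishes are about 30 mm clear of the hand. Now the last stretch, slower.

jog_arm(
  motion=[
    [[-0.008,0,0,0,0,0,0.07],[-0.016,0,0,0,0,0,0.07],[-0.024,0,0,0,0,0,0.07],[-0.031,0,0,0,0,0,0.07],[-0.037,0,0,0,0,0,0.07],[-0.042,0,0,0,0,0,0.07],[-0.046,0,0,0,0,0,0.07],[-0.049,0,0,0,0,0,0.07]],
  ],
)

```text
t: 11.7
eef_pos: [0.4984, 0.0707, 0.0383]
ee_rot: [-3.139, -0.001, -1.721]
force: [0.5, -1.8, -1.8]
width: 0.0699
```

Run:
```python
from h import *
move(-.0005,.0915,.037,-np.pi/2)
```

```text
t 11.7 dock now [-0.001   0.0853  0.0383] F [ 0.5 -1.8 -1.8] w 0.0699 q [ 0.53  0.32 -0.62  0.   -0.63 -0.69]
target world [0.5   0.077 0.037] SHIFT [-0.0062, -0.0005, 0.0013] TURN [-0.17, -0.07, 0.13]
```

jog_arm(
  motion=[
    [[-0.002,0,0,0,0,0,0.07],[-0.004,0,0,0,0,0,0.07],[-0.005,0,0,0,0,0,0.07]],
  ],
)

```text
t: 12.0
eef_pos: [0.4992, 0.0757, 0.0383]
ee_rot: [-3.139, -0.001, -1.721]
force: [0.2, -3.7, -0.1]
width: 0.0701
```

Run:
```python
from h import *
move(-.0005,.0915,.037,-np.pi/2)
f=optics.grab_frame("top")[:,:,::-1];cv2.imwrite("pics/t6r.png",f);cv2.imwrite("pics/t6.png",cv2.resize(f[200:300,125:260],None,fx=5,fy=5))
```

```text
t 12.0 dock now [-0.001   0.0904  0.0383] F [ 0.2 -3.7 -0.1] w 0.0701 q [ 0.54  0.33 -0.62  0.   -0.63 -0.7 ]
target world [0.5   0.077 0.037] SHIFT [-0.0011, -0.0005, 0.0013] TURN [-0.17, -0.06, 0.12]
```

View pics/t6.png

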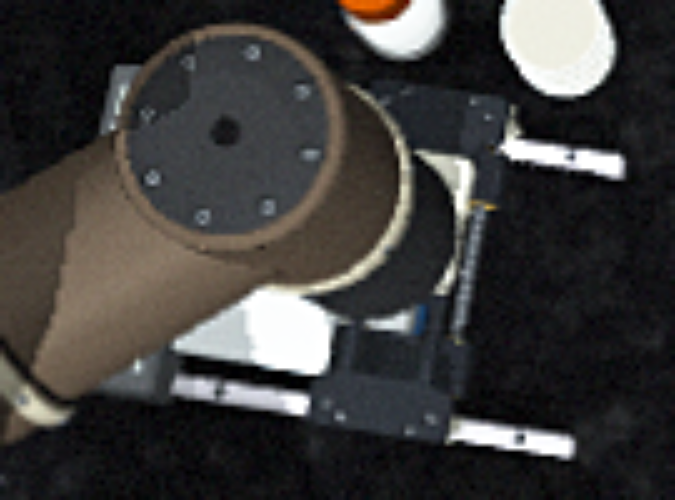

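Still only friction force (3.7 N), so not yet against the bumpers. Creeping on in small steps until the force rises.

jog_arm(
  motion=[
    [[-0.001,0,0,0,0,0,0.07],[-0.002,0,0,0,0,0,0.07],[-0.003,0,0,0,0,0,0.07]],
  ],
)

```text
t: 12.35
eef_pos: [0.4997, 0.0788, 0.0383]
ee_rot: [-3.139, -0.001, -1.721]
force: [0.3, -3.0, -0.5]
width: 0.0704
```

jog_arm(
  motion=[
    [[-0.001,0,0,0,0,0,0.07],[-0.002,0,0,0,0,0,0.07],[-0.002,0,0,0,0,0,0.07]],
  ],
)

```text
t: 12.65
eef_pos: [0.4997, 0.0796, 0.0383]
ee_rot: [-3.139, -0.003, -1.721]
force: [1.5, -10.2, 1.6]
width: 0.0698
```

The force rose to 10 N and motion stalled at 0.8 of 2 mm, so the box is against the bumpers. I back straight off along the lane, then rise.

jog_arm(
  motion=[
    [[0.003,0,0,0,0,0,0.07],[0.01,0,0,0,0,0,0.07],[0.025,0,0,0,0,0,0.07],[0.04,0,-0.005,0,0,0,0.07],[0.05,0,-0.03,0,0,0,0.07],[0.06,0,-0.07,0,0,0,0.07],[0.06,0,-0.11,0,0,0,0.07],[0.06,0,-0.15,0,0,0,0.07]],
  ],
)

```text
t: 13.45
eef_pos: [0.4897, 0.0192, 0.1904]
ee_rot: [-3.139, -0.003, -1.722]
force: [1.4, 1.4, -0.1]
width: 0.0701
```

jog_arm(
  motion=[
    [[0.04,0,0,0,0,0,0.07],[0.08,0,0,0,0,0,0.07],[0.12,0,0,0,0,0,0.07],[0.16,0,0,0,0,0,0.07],[0.2,0,0,0,0,0,0.07],[0.24,0,0,0,0,0,0.07],[0.28,0,0,0,0,0,0.07],[0.32,0,0,0,0,0,0.07]],
  ],
)

```text
t: 14.25
eef_pos: [0.4399, -0.2994, 0.1918]
ee_rot: [-3.138, -0.002, -1.723]
force: [0.2, -0.2, 0.9]
width: 0.07
```

Run:
```python
from h import *
move(-.0005,-.4,.2,-np.pi/2)
for n in("top","scene"):
    f=optics.grab_frame(n)[:,:,::-1];cv2.imwrite(f"pics/{n}7r.png",f)
    c=f[190:300,125:285] if n=="top" else f[160:280,190:340]
    cv2.imwrite(f"pics/{n}7.png",cv2.resize(c,None,fx=5,fy=5))
```

```text
t 14.25 dock now [-0.0025 -0.2894  0.1918] F [ 0.2 -0.2  0.9] w 0.07 q [-0.23  0.17 -0.39  0.   -1.01  0.07]
target world [ 0.425 -0.409  0.2  ] SHIFT [0.1106, -0.002, -0.0079] TURN [-0.19, -0.14, 0.02]
```

View pics/top7.png

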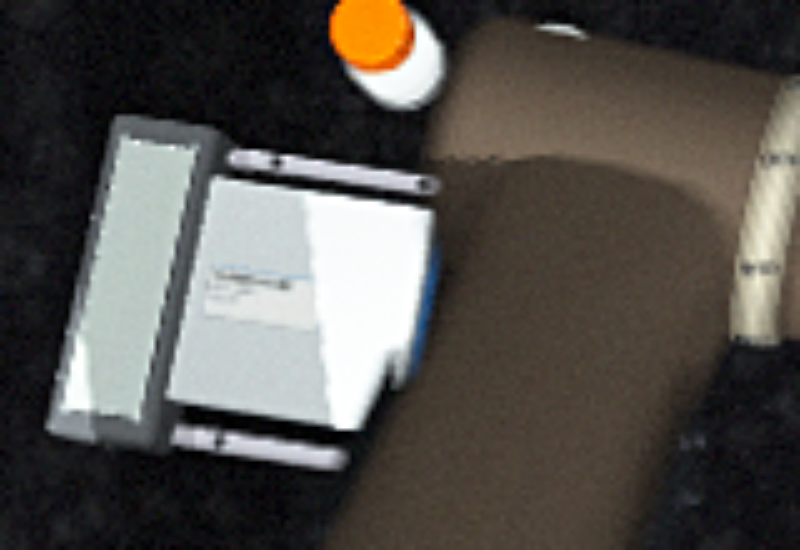

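View pics/scene7.png

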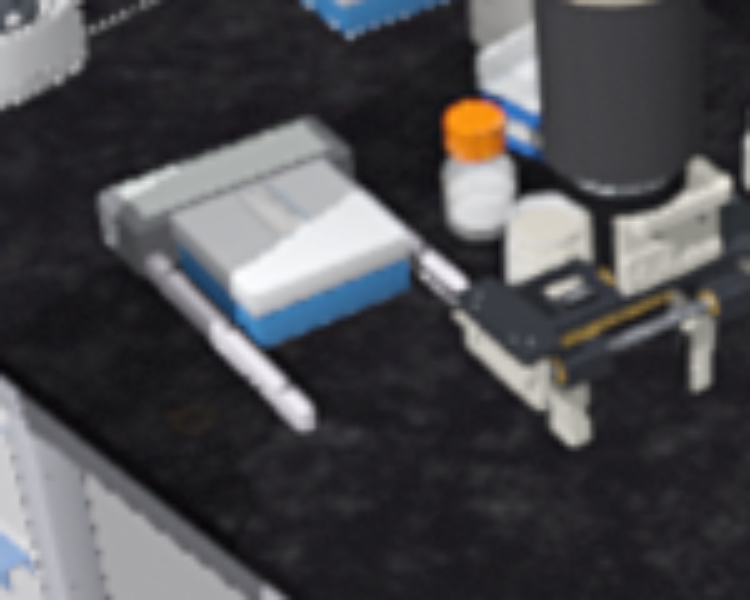

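The lid butts against the reader head (left edge, crop 212,180 to 168,400), with even dark gaps to both rails. I check the numbers, and the bystanders too.

Run:
```python
from h import *
f=cv2.imread("pics/top7r.png");g=f.min(2).astype(float)
def edge(p,idx,thr):
    i=np.where(p>thr)[0]; i=i[-1]; return idx[i]+(p[i]-thr)/(p[i]-p[i+1])*(idx[i+1]-idx[i])
# trailing lid edge: rows 234..254 from u=190 rightwards while bright
T=[]
for v in range(234,252):
    r=np.arange(190,222);p=g[v,r];j=np.argmax(p<165);T.append((r[j-1]+(p[j-1]-165)/(p[j-1]-p[j]),v))
P=np.array([w2d(x) for x in ray("top",T,.052)]);print("trailing y",np.polyfit(P[:,0],P[:,1],1),P[:,1].std())
for nm,st in(("+x",-1),("-x",1)):
    Q=[]
    for u in range(172,190) if nm=="-x" else range(172,206):
        r=np.arange(248,290) if st==1 else np.arange(248,210,-1);p=g[r,u];j=np.argmax(p<110);Q.append((u,r[j-1]+st*(p[j-1]-110)/(p[j-1]-p[j])))
    X=np.array([w2d(x) for x in ray("top",Q,.052)]);print(nm,np.polyfit(X[:,1],X[:,0],1),np.median(X[:,0]))
hsv=cv2.cvtColor(f,cv2.COLOR_BGR2HSV)
M=cv2.moments(cv2.inRange(hsv,(5,150,120),(22,255,255))[185:215,190:220],True);print("cap px",190+M['m10']/M['m00'],185+M['m01']/M['m00'],"was 198.87 195.63")
M=cv2.moments(cv2.inRange(hsv,(45,80,60),(85,255,255))[260:320,350:420]);print("tape",350+M['m10']/M['m00'],260+M['m01']/M['m00'],"was 382.12 292.26")
```

```text
trailing y [0.06581911 0.10122636] 0.0010739037408942895
+x [-0.00914218  0.06747934] 0.0659052241622369
-x [-0.00153664 -0.06696141] -0.06723415920096881
cap px 198.88584474885846 195.59817351598173 was 198.87 195.63
tape 382.0771144278607 292.30845771144277 was 382.12 292.26
```

Centred at -0.7 mm; the trailing edge is partly hidden by the forearm. I move the arm further off for one clean view.

jog_arm(
  motion=[
    [[0.04,0,0,0,0,0,0.07],[0.08,0,0,0,0,0,0.07],[0.12,0,0,0,0,0,0.07],[0.16,0,0,0,0,0,0.07],[0.18,0,0,0,0,0,0.07],[0.2,0,0,0,0,0,0.07],[0.2,0,0,0,0,0,0.07]],
  ],
)

```text
t: 15.05
eef_pos: [0.4069, -0.5008, 0.1916]
ee_rot: [-3.14, -0.003, -1.729]
force: [0.6, -0.1, -2.0]
width: 0.07
```

Run:
```python
from h import *
f=optics.grab_frame("top")[:,:,::-1];cv2.imwrite("pics/t8r.png",f);cv2.imwrite("pics/t8.png",cv2.resize(f[190:300,125:285],None,fx=5,fy=5,interpolation=cv2.INTER_NEAREST))
r=f[:,:,2].astype(float) # red channel: white lid high, blue base low
T=[]
for v in range(234,272):
    c=np.arange(185,222);p=r[v,c]; k=np.argmin(np.diff(p)); w=np.clip(-np.diff(p)[max(k-2,0):k+3],0,None); T.append((c[max(k-2,0):k+3][:len(w)]@w/w.sum()+.5,v))
P=np.array([w2d(x) for x in ray("top",T,.052)]);print(P[::4].round(4));print("trailing",np.polyfit(P[:,0],P[:,1],1),np.median(P[:,1]))
```

```text
[[ 0.0585  0.1018]
 [ 0.0465  0.1025]
 [ 0.0344  0.1035]
 [ 0.0227  0.1028]
 [ 0.0108  0.1029]
 [-0.0009  0.1022]
 [-0.0126  0.1021]
 [-0.0244  0.1024]
 [-0.0361  0.1021]
 [-0.0478  0.1026]]
trailing [0.00200301 0.10249765] 0.10251640622206956
```

View pics/t8.png

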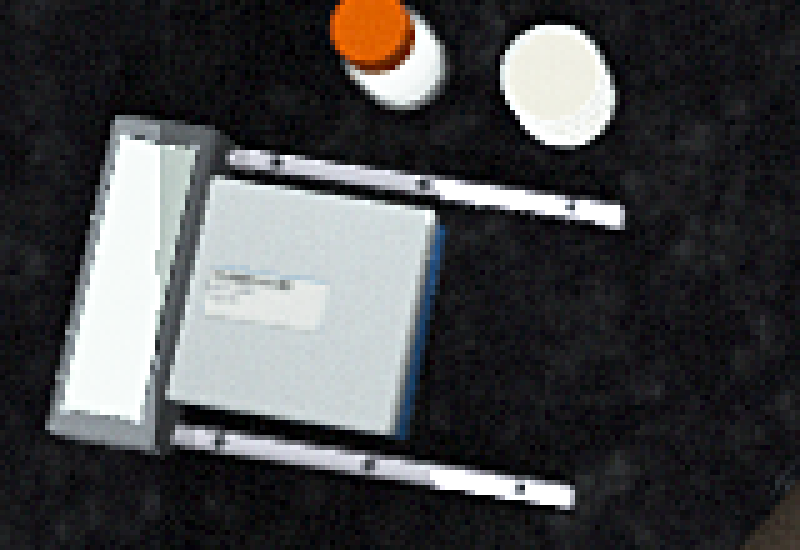

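The box is against the reader, square (0.002 rad) and clear of both rails. Its trailing edge is at 102.5 mm against 104 mm for home, within tolerance, and the force rise agrees. Handing in.

```bash
python3 -c "
from station import arm
print(arm.job_done(), arm.get_state()['t'])"
```

```text
the job is handed in; nothing more can be done
the job is handed in; nothing more can be done
```

The box stands home in the lane against the reader's bumpers and the job is handed in, after about 15 s of the 66 s allowed. I centred and squared it by pushing its +x side with both fingers. I then pushed it from behind down the lane until the force rose to 10 N and motion stalled, backed off along the lane and took the hand away.

Last checks from the top camera, with the arm clear:
- **Box position:** centre about -0.7 mm across the lane. The trailing side is at 102.5 mm, against 104 mm nominal for home, so about 1.5 mm short (limit 7 mm, calibration about 2 mm).
- **Alignment and rails:** the box is square to about 0.002 rad, with a clear gap to both rails in the last picture. I saw no sign of rail contact, but I could not measure rail force directly.
- **Bystanders:** the bottle cap and tape are unmoved to within 0.1 pixel. The dish stack I checked only by eye, and it looks unmoved.

One disagreement: an earlier reading of the trailing edge, partly hidden by the forearm, gave a spurious slope of 0.066. The clear view replaced it. The fingers' position at the stall would put the trailing side nearer 107 mm, also inside tolerance.

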